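# Dial 4.7 kilohms on the resistance box and switch it on

## Robot

A 7-joint arm with a two-finger parallel gripper is mounted at the origin on a cart in front of the work surface, level with it; the furniture and walls round the work are solid. World frame = base frame: x ahead of the robot, y to its left, z up, the work surface at z = 0. Lengths are in m, angles in rad, forces in N, time in s.
With the tool pointing down it reaches from about 0.4 to 0.85 m from the base axis. Payload 10.4 kg.
Tool frame: the origin (TCP) lies between the finger pads; the fingertips stand ahead of it and the grasp point (between the pads) lies 5 mm behind it (manip.tip_extent is the z of the fingertips in the tool frame, in m); z points along the fingers, y is the line along which they close (so a half turn about z gives the same grasp; the last joint's range is limited). The gripper opens to 85 mm and grips with 20 to 120 N. Pads are 22 mm wide; open, the fingers measure 114 mm over their backs; the gripper's body (76 mm by 85 mm) begins 54 mm behind the grasp point. The pads swing forward as they close: fully open they stand 13 mm farther back than shut.
Start: joints at [-1.301, 0.332, -0.065, 1.46, 0.022, 1.35, -0.088], TCP at [0.18, 0.598, 0.245] pointing down, gripper open.
Joint ranges: [-2.6, 2.6], [-0.5, 2.12], [-1.47, 1.34], [0.16, 2.42], [-1.27, 4.41], [0.06, 2.06], [-2.6, 2.6]. Speed limits (rad/s): [2.22, 2.22, 2.79, 2.79, 3.14, 3.14, 3.14].

## Interface

Orientations are given as a unit quaternion [x, y, z, w].
In Python, from workcell import status, viewer, manip gives the robot as it stands.
- The arm moves only by the tool play_rows, never from a script. Its argument "plan" is one flat list of numbers, 7 for each row, row after row: the turn, a rotation vector about the tool's x, y, z in degrees, then the shift along the tool's x, y, z in m, then the opening, from 0 (shut) to 1 (fully open). In form: [ax, ay, az, dx, dy, dz, grip, ax, ay, az, dx, dy, dz, grip, ...]. A call has 1 to 20 rows; each row is the pose to reach, as a shift and turn from the pose commanded when the call began, along the tool's axes at that moment; what a row does not reach only later rows make up. A row lasts 1/8 s, in which the tool goes at most 62.5 mm and 10.7 degrees, less where a joint would pass 70% of its speed; a pose out of reach is approached as far as the arm can. A call with a gripper value outside its range is refused whole. The fingers move at their own pace and stop on an object; "squeeze" is the grip in N (left out, the last holds). Time passes only in rows, so rows that repeat a pose let the fingers close. It gives the time, the measured TCP pose, the force, the opening and the grip force at its end, in the units of the state.
- status.get_obs(): the state, without advancing time (a new reading comes with each control period).
- viewer.camera(name): name is "scene" or "top" or "wrist"; returns the picture (384x512x3 uint8, red, green, blue); there is no depth.
- viewer.camera_model(name): a dict with "fx", "fy", "cx", "cy" (pixels), "R" (3x3) and "t" (3): a world point X has camera coordinates R X + t. Camera axes: x right, y down, z forward; pixel columns grow to the right and rows downward; lengths in m; the calibration is good to about 2 mm. A picture is of the moment at which its call begins: read the wrist's pose just before it. camera_model takes no time and is no camera call; for the wrist camera it gives the pose at the moment of the call.
- manip.hand_in(): hands the job in; it is judged then, once.
The state is a dict: "clock": time; "joint_pos": joint angles; "joint_velocities": joint speeds; "tau": joint torques, N m; "position": TCP position; "ee_rot": TCP orientation; "ft_force": force on the tool from outside, world axes, zero at the start; "torque": the same for the moment, N m; "grip_width": opening from 0.0 (shut) to 1.0 (fully open); "grasp_force": force on a finger pad.
Only numpy, scipy, OpenCV 4.12 (cv2) and the standard library are available. Lean on these libraries where they do the work, as an engineer would, in place of code of your own. Each camera call takes 0.05 s, during which the arm holds its last target. There are 200 camera calls.

## Task

Set the blue resistance box to 4.7 kilohms, by colours as on a resistor: flick the lugs of its left thumbwheel with a fingertip, click by click, until the yellow lug stands upright at the pointers, and those of the middle thumbwheel until the violet lug does; the right thumbwheel already stands on red and must not be turned. Only when both are set, switch the output on by pressing the raised far half of the black rocker switch down flat. Everything is only touched: do not lift or shift the box, and leave the tools and supplies around it where they are.

Things in the scene. Friction and masses are not known exactly. Their poses are not given: they have to be found in the camera images.
- resistance_box: blue metal case with an aluminium top panel, 136 (x) x 216 (y) x 80 mm high, 2.4 kg, loose on rubber feet (slides at about 10 N). Origin at the centre of its underside; +x to its far side, +y to its left. Three thumbwheels rise through slots at x = 0, y = 70, 18, -34 mm; the black rocker switch is at the right, a red and a black binding post behind it (x = 46, y = -74 and -94, 18 mm high)
- slot_left (a point): point on the panel (80 mm above the desk) at the middle of the left wheel's slot, above its axle; axes as the box. All wheels are alike: axle along the box's y, 27 mm below the panel; ten coloured lugs 36 degrees apart, 12 mm wide (y), 5.5 mm thick, tips 50 mm from the axle; cream hub just above flush with the panel. At rest one lug is upright between two black pointers, tip 23 mm above the panel
- slot_middle (a point): the same point for the middle wheel, 52 mm right of the left one. On either side of the upright lug a lug leans 36 degrees: tip at x = -29 (near) or +29 mm (far), 13 mm above the panel; the other lugs are below it. A spring detent (up to about 3 N at a lug) holds each position and pulls the wheel on to the next once it is past half a click
- slot_right (a point): the same point for the right wheel, 52 mm right of the middle one. One click of any wheel: fingertip down on the near side of the near lug, its end 6 mm above the panel, moved in +x until its leading face is about 15 mm short of the axle (x = -15 mm), then lifted. From the far side in -x, mirrored, it is one click back
- wheel_left (a joint): turn of the left thumbwheel, rad. One click is 0.628 (36 degrees). k x 0.628 has lug k upright: 0 black, 1 brown, 2 red, 3 orange, 4 yellow, 5 green, 6 blue, 7 violet, 8 grey, 9 white, and round again (turns endlessly; 2 pi more or less is the same). Grows as the wheel's top goes to the box's +x. Starts on brown, red or orange; to be set to yellow
- wheel_middle (a joint): turn of the middle thumbwheel, rad. Same scale and sense as the left one. Starts on any colour but violet (between -1.26 and 3.77); to be set to violet (4.398, or -1.885)
- wheel_right (a joint): turn of the right thumbwheel, rad. Same scale and sense as the left one. Stands on red (1.257) and stays there
- rocker_pivot (a point): point at the middle of the rocker switch, over its pivot line (which runs along the box's y), 8 mm above the panel: the height of whichever half lies flat. Axes as the box. The rocker is 37 mm long (x) and 21 mm wide; its far half (x = 0 to 18 mm from here, marked with a short white bar) stands raised at the start, its far end 5 mm higher than this point.
- rocker (a joint): tilt of the rocker, rad: 0 off (near half flat, far half raised), 0.28 on (far half flat). It is stiff and stays where it is left; about 3 N on the middle of the raised half presses it down.
- multimeter: hand multimeter in an orange holster, lying face up, 152 x 78 x 46 mm; a loose bystander, origin at the centre of its underside; not to be moved
- solder_spool: spool of solder wire with black flanges, standing, 50 mm across, 38 mm high; a loose bystander, origin at the centre of its underside; not to be moved
- flux_tin: round tin with a red lid, 51 mm across, 18 mm high; a loose bystander, origin at the centre of its underside; not to be moved
- screwdriver_red: screwdriver with a red handle, 196 mm long, 28 mm thick; a loose bystander, origin at the centre of its underside; not to be moved
- desolder_pump: blue desoldering pump, 176 mm long, 22 mm thick; a loose bystander, origin at the centre of its underside; not to be moved
- tape_0: roll of black tape lying flat, 58 mm across, 19 mm high; a loose bystander, origin at the centre of its underside; not to be moved

How it is judged:
By the outcome, as a careful person would: the job done as asked, in the order asked, and still so for the second after the job is handed in, with the robot touching nothing.
It also fails if it takes over 51 s, if anything falls off the work surface, if the arm or the gripper's body presses on something with over 40 N, if the wrist force passes 120 N, or if a joint passes its speed limit or range.

## Working session

There is one attempt and no reset: what is moved stays moved. The work goes in short steps, Python scripts to look and compute and a tool call to move; the robot and the scene stay as the last step left them, time stands still between calls to the robot, and variables do not carry over. Pictures are saved under pics/ and viewed, at most 10 in all, crops included, and the job is handed in when it is done.

Besides the shell and the picture viewer there is one more tool, called by a JSON object that holds its "method" and its "body", one argument or row to a line. play_rows: Moves the arm, as the interface text tells. Its arguments: {"type":"object","properties":{"plan":{"type":"array","items":{"type":"number"}},"squeeze":{"type":"number"}},"required":["plan"]}

```bash
mkdir -p pics
python3 - <<'E'
from workcell import status, viewer, manip
import cv2,numpy as np
o=status.get_obs(); print(o['clock'],o['position'],o['ee_rot'],o['grip_width'],manip.tip_extent)
for n in ['scene','top']:
    im=viewer.camera(n); cv2.imwrite(f'pics/{n}0.png',cv2.resize(im[:,:,::-1],(800,600),interpolation=cv2.INTER_CUBIC))
    m=viewer.camera_model(n); print(n,m['fx'],m['cx'],m['cy'],-np.array(m['R']).T@np.array(m['t']))
E
```

```text
0.0 [0.18025243 0.59806511 0.24450499] [ 1.45838631e-01  9.89308130e-01 -7.13994669e-04 -8.89992863e-05] 1.00075378686078 0.014
scene 389.7330576028957 248.55749315716488 197.0381359944212 [-0.14454571 -0.59738195  1.05227671]
top 462.0706299026948 259.98056842743796 197.67903893581493 [-0.05863965 -0.02819831  1.74176036]
```

View pics/scene0.png

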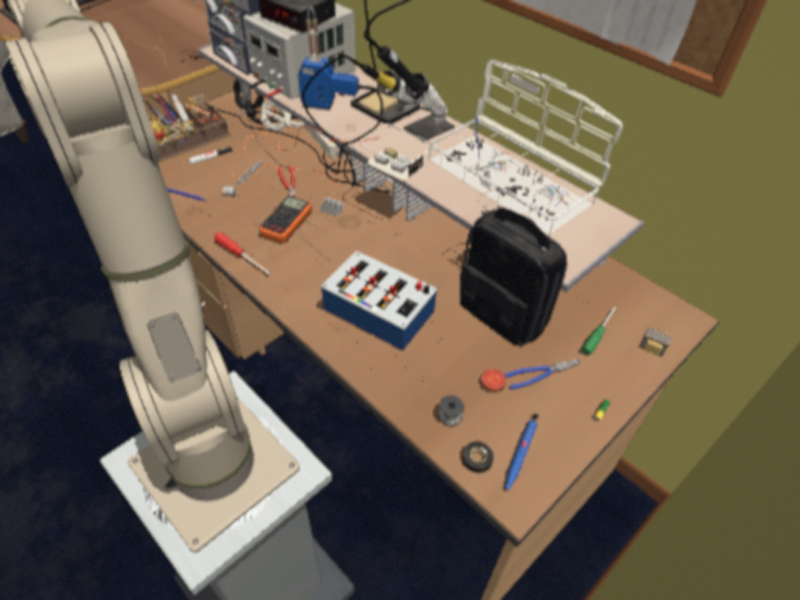

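View pics/top0.png

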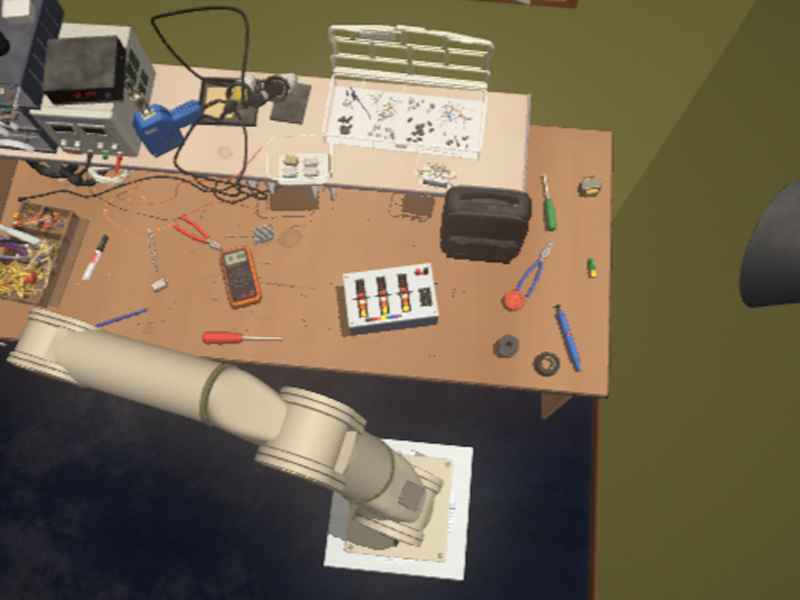

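Scene: the box stands ahead of the robot, with its panel at about (343–439, 263–330) in the top picture. The arm is left of it. Next, an enlarged crop from each camera.

```bash
cat > h.py <<'E'
import numpy as np,cv2
from workcell import status, viewer, manip
def ray(m,u,v):
    R=np.array(m['R']);c=-R.T@np.array(m['t']);d=R.T@np.array([(u-m['cx'])/m['fx'],(v-m['cy'])/m['fy'],1]);return c,d
def atz(m,u,v,z):
    c,d=ray(m,u,v);return c+d*(z-c[2])/d[2]
def proj(m,X):
    p=np.array(m['R'])@np.array(X)+np.array(m['t']);return m['cx']+m['fx']*p[0]/p[2],m['cy']+m['fy']*p[1]/p[2]
E
python3 - <<'E'
from h import *
m=viewer.camera_model('top')
P=[atz(m,u*.64,v*.64,.08) for u,v in [(343,271),(433,263),(439,320),(349,328)]]
for p in P: print(p.round(3))
print(np.mean(P,0))
t=viewer.camera('top')[155:220,210:290]; s=viewer.camera('scene')[155:225,200:285]
a=cv2.resize(t[:,:,::-1],(800,650),interpolation=cv2.INTER_CUBIC)[:600]
b=cv2.resize(s[:,:,::-1],(728,600),interpolation=cv2.INTER_CUBIC)
cv2.imwrite('pics/tc.png',np.vstack([cv2.resize(a,(400,300)),np.zeros((0,400,3),np.uint8)]))
cv2.imwrite('pics/sc.png',b)
E
```

```text
[0.535 0.19  0.08 ]
[ 0.578 -0.027  0.08 ]
[ 0.434 -0.054  0.08 ]
[0.393 0.158 0.08 ]
[0.48496476 0.06657984 0.08      ]
```

View pics/sc.png

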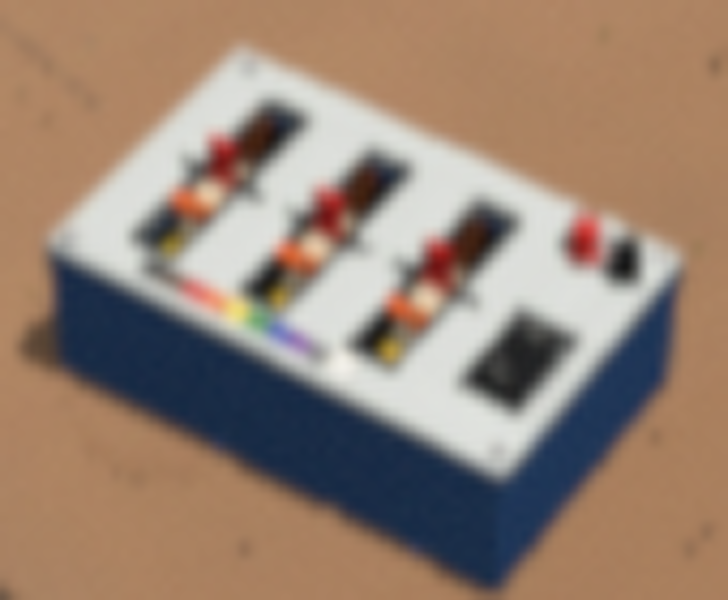

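All three wheels appear to stand on red, with orange on the near lug. The box centre is about (0.485, 0.067) and its yaw about 11°. I'll move above it with the gripper shut, aligned with the box, for a close wrist view.

{"method": "play_rows", "body": {
  "plan": [0,0,-28,-0.414,-0.439,-0.05,0,0,0,-28,-0.414,-0.439,-0.05,0,0,0,-28,-0.414,-0.439,-0.05,0,0,0,-28,-0.414,-0.439,-0.05,0,0,0,-28,-0.414,-0.439,-0.05,0,0,0,-28,-0.414,-0.439,-0.05,0,0,0,-28,-0.414,-0.439,-0.05,0,0,0,-28,-0.414,-0.439,-0.05,0,0,0,-28,-0.414,-0.439,-0.05,0,0,0,-28,-0.414,-0.439,-0.05,0,0,0,-28,-0.414,-0.439,-0.05,0,0,0,-28,-0.414,-0.439,-0.05,0,0,0,-28,-0.414,-0.439,-0.05,0,0,0,-28,-0.414,-0.439,-0.05,0,0,0,-28,-0.414,-0.439,-0.05,0,0,0,-28,-0.414,-0.439,-0.05,0]
}}

```text
clock: 2.2
position: [0.45, 0.0588, 0.2953]
ee_rot: [-0.098, 0.995, 0.0, 0.0]
ft_force: [-0.1, -0.9, -0.5]
grip_width: -0.0
grasp_force: 0.0
```

Run:
```python
from h import *
import pickle
o=status.get_obs(); print(o['clock'],o['position'],o['ee_rot'],o['grip_width'],np.abs(o['joint_velocities']).max())
m=viewer.camera_model('wrist'); im=viewer.camera('wrist'); pickle.dump(m,open('w1.pkl','wb'))
cv2.imwrite('pics/w1.png',cv2.resize(im[:,:,::-1],(800,600),interpolation=cv2.INTER_CUBIC))
for p in [(0,0),(800,0),(0,600),(800,600)]: print(p,atz(m,p[0]*.64,p[1]*.64,.08).round(3))
```

```text
2.2 [0.45000313 0.05876075 0.29530226] [-9.79200416e-02  9.95194283e-01  6.90768337e-05  1.56551937e-05] -0.00023208962038108236 0.002696122980585806
(0, 0) [ 0.346 -0.197  0.08 ]
(800, 0) [0.254 0.267 0.08 ]
(0, 600) [ 0.803 -0.203  0.08 ]
(800, 600) [0.672 0.452 0.08 ]
```

View pics/w1.png

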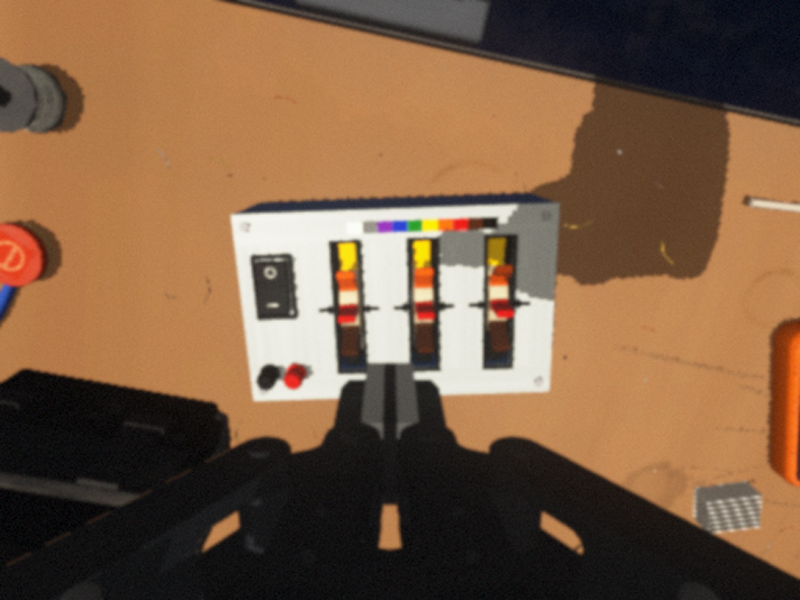

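The wrist view confirms red on all wheels: upright lugs at (501,311), (425,311) and (347,315). Panel corners are at (233,214), (559,203), (549,390) and (254,401). The left wheel needs 2 clicks forward and the middle one 5.

Run:
```python
from h import *
import pickle
from scipy.optimize import least_squares
m=pickle.load(open('w1.pkl','rb')); mt=viewer.camera_model('top')
L=[( .068,.108,549,390,343,271),(.068,-.108,254,401,433,263),(-.068,-.108,233,214,439,320),(-.068,.108,559,203,349,328)]
def tri(a,b):
    c1,d1=ray(m,*a);c2,d2=ray(mt,*b)
    s=np.linalg.lstsq(np.c_[d1,-d2],c2-c1,rcond=None)[0];return (c1+d1*s[0]+c2+d2*s[1])/2
for l in L:print(tri((l[2]*.64,l[3]*.64),(l[4]*.64,l[5]*.64)).round(4))
def f(p,z=None,out=False):
    x,y,t,z=p;r=[]
    W=lambda a,b:[x+a*np.cos(t)-b*np.sin(t),y+a*np.sin(t)+b*np.cos(t),z]
    for l in L: r+=list(np.array(proj(m,W(l[0],l[1])))/.64-l[2:4])
    for b,u,v in [(70,504.5,304),(18,425,305.5),(-34,349,308.5)]: r+=list(np.array(proj(m,W(0,b/1000)))/.64-(u,v))
    u,v=proj(m,W(-.003,-.084));r+=[]
    return r
s=least_squares(f,[.485,.067,.19,.08]);print(s.x,np.degrees(s.x[2]),np.round(s.fun,1))
s2=least_squares(lambda p:f([*p,.08]),[.485,.067,.19]);print(s2.x,np.degrees(s2.x[2]),np.round(s2.fun,1))
x,y,t=s2.x
for u,v in [(274,286),(252,255),(292,254),(297,318),(259,320)]:
    P=atz(m,u*.64,v*.64,.089)[:2]-(x,y);print('rocker',(P[0]*np.cos(t)+P[1]*np.sin(t)).round(4),(-P[0]*np.sin(t)+P[1]*np.cos(t)).round(4))
for u,v in [(365,363),(413,363),(390,363)]:print('tip',atz(m,u*.64,v*.64,.2813).round(4))
```

```text
[0.5298 0.1905 0.0838]
[ 0.5913 -0.0249  0.0517]
[ 0.4484 -0.0564  0.0419]
[0.3943 0.1593 0.0805]
[0.48613601 0.07260742 0.23170885 0.08013109] 13.275939052571486 [ 1.   0.8  0.8 -0.8 -0.7  0.3  1.9 -0.5 -4.3 -0.4  0.1  0.6  1.3  0.1]
[0.4861703  0.07261994 0.23170599] 13.275775175375092 [ 1.   0.8  0.8 -0.8 -0.6  0.3  1.8 -0.4 -4.4 -0.5  0.1  0.6  1.3  0.1]
rocker -0.0205 -0.0832
rocker -0.0421 -0.0956
rocker -0.0418 -0.0693
rocker 0.0026 -0.0698
rocker 0.0031 -0.0958
tip [0.4431 0.0498 0.2813]
tip [0.4403 0.0638 0.2813]
tip [0.4416 0.0571 0.2813]
```

{"method": "play_rows", "body": {
  "plan": [0,0,-2,0.0173,0.0744,0.06,0,0,0,-2,0.0173,0.0744,0.12,0,0,0,-2,0.0173,0.0744,0.166,0,0,0,-2,0.0173,0.0744,0.186,0,0,0,-2,0.0173,0.0744,0.186,0]
}}

```text
clock: 2.88
position: [0.4174, 0.1277, 0.1079]
ee_rot: [-0.115, 0.993, -0.001, -0.002]
ft_force: [-0.6, -0.2, 1.1]
grip_width: -0.002
grasp_force: 0.0
```

Run:
```python
from h import *
o=status.get_obs(); print(o['clock'],o['position'],o['ee_rot'],o['ft_force'],manip.tip_extent)
P=o['position'];m=viewer.camera_model('wrist'); im=viewer.camera('wrist')
a=cv2.resize(im[60:300,100:420,::-1],(800,600),interpolation=cv2.INTER_CUBIC)
cv2.imwrite('pics/w2.png',a)
c,s=np.cos(.2317),np.sin(.2317)
for n in ['wrist']:
  for dx in (-.011,.011):
    X=[P[0]+c*dx,P[1]+s*dx,P[2]-.014];u,v=proj(m,X);print((u-100)*2.5,(v-60)*2.5)
```

```text
2.875 [0.41743428 0.12772281 0.10790255] [-1.15231508e-01  9.93336874e-01 -8.26377175e-04 -1.69480506e-03] [-0.63004501 -0.21465445  1.06882388] 0.014
374.3077066798271 418.69301131934003
374.3384473707851 524.597479699951
```

View pics/w2.png

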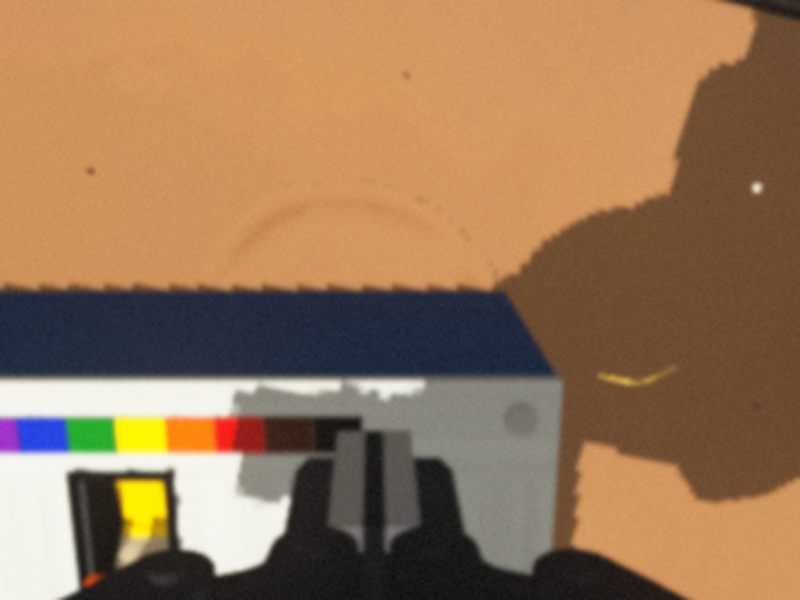

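Fingertip rear edge at (375,430), about where I predicted, and the hand is aligned with the box. First click:

{"method": "play_rows", "body": {
  "plan": [0,0,0,0,0,0.007,0,0,0,0,-0.008,0,0.007,0,0,0,0,-0.015,0,0.007,0,0,0,0,-0.022,0,0.007,0,0,0,0,-0.029,0,0.007,0,0,0,0,-0.029,0,0.007,0,0,0,0,-0.029,0,-0.005,0,0,0,0,-0.029,0,-0.02,0,0,0,0,0,0,-0.02,0,0,0,0,0,0,-0.02,0]
}}

```text
clock: 4.18
position: [0.4177, 0.1281, 0.1301]
ee_rot: [-0.115, 0.993, 0.0, 0.0]
ft_force: [-0.2, 0.7, 0.0]
grip_width: -0.0
grasp_force: 0.0
```

```bash
cat > look.py <<'E'
from h import *
import sys
o=status.get_obs(); print(o['clock'],o['position'].round(4),o['ft_force'].round(1))
im=viewer.camera('scene'); s=im[155:225,200:285]
cv2.imwrite('pics/'+sys.argv[1],cv2.resize(s[:,:,::-1],(728,600),interpolation=cv2.INTER_CUBIC))
E
python3 look.py s1.png
```

```text
4.175 [0.4177 0.1281 0.1301] [-0.2  0.7  0. ]
```

View pics/s1.png

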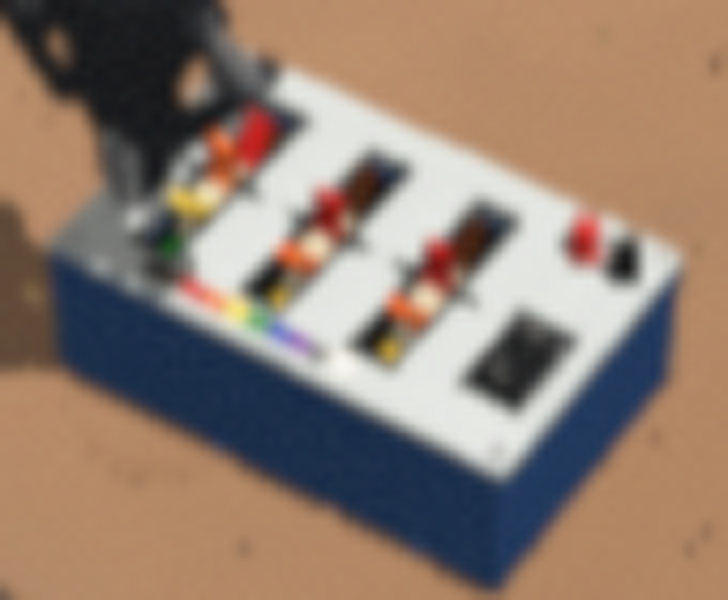

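That was exactly one click: orange now stands upright at (220,150) and yellow is on the near lug. The box hasn't moved. Second click on the left wheel, then over to the middle wheel and its first click.

{"method": "play_rows", "body": {
  "plan": [0,0,0,0,0,0.014,0,0,0,0,0,0,0.028,0,0,0,0,-0.008,0,0.028,0,0,0,0,-0.015,0,0.028,0,0,0,0,-0.022,0,0.028,0,0,0,0,-0.029,0,0.028,0,0,0,0,-0.029,0,0.028,0,0,0,0,-0.029,0,0.015,0,0,0,0,-0.029,0,0,0,0,0,0,0,0,0,0,0,0,0,0,-0.052,0,0,0,0,0,0,-0.052,0.014,0,0,0,0,0,-0.052,0.028,0,0,0,0,-0.008,-0.052,0.028,0,0,0,0,-0.015,-0.052,0.028,0,0,0,0,-0.022,-0.052,0.028,0,0,0,0,-0.029,-0.052,0.028,0,0,0,0,-0.029,-0.052,0.028,0,0,0,0,-0.029,-0.052,0.012,0,0,0,0,-0.029,-0.052,-0.002,0]
}}

```text
clock: 6.72
position: [0.4589, 0.0842, 0.1327]
ee_rot: [-0.115, 0.993, 0.0, 0.0]
ft_force: [-0.2, -0.6, 0.0]
grip_width: -0.0
grasp_force: 0.0
```

```bash
python3 look.py s2.png
```

```text
6.725 [0.4589 0.0842 0.1327] [-0.2 -0.6  0. ]
```

View pics/s2.png

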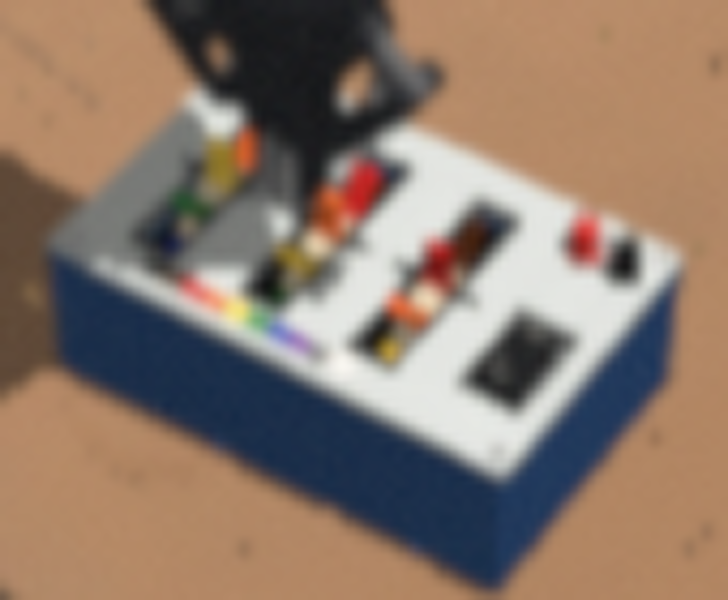

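The left wheel is on yellow at (220,165) and the middle on orange at (330,210). Two more middle clicks per call, twice.

{"method": "play_rows", "body": {
  "plan": [0,0,0,0.029,0,0,0,0,0,0,0.029,0,0.015,0,0,0,0,0.029,0,0.03,0,0,0,0,0.021,0,0.03,0,0,0,0,0.014,0,0.03,0,0,0,0,0.007,0,0.03,0,0,0,0,0,0,0.03,0,0,0,0,0,0,0.03,0,0,0,0,0,0,0.014,0,0,0,0,0,0,0,0,0,0,0,0.029,0,0,0,0,0,0,0.029,0,0.015,0,0,0,0,0.029,0,0.03,0,0,0,0,0.021,0,0.03,0,0,0,0,0.014,0,0.03,0,0,0,0,0.007,0,0.03,0,0,0,0,0,0,0.03,0,0,0,0,0,0,0.03,0,0,0,0,0,0,0.014,0,0,0,0,0,0,0,0]
}}

```text
clock: 9.28
position: [0.4589, 0.0842, 0.1327]
ee_rot: [-0.115, 0.993, 0.0, 0.0]
ft_force: [0.4, 0.2, 0.6]
grip_width: -0.001
grasp_force: 0.0
```

{"method": "play_rows", "body": {
  "plan": [0,0,0,0.029,0,0,0,0,0,0,0.029,0,0.015,0,0,0,0,0.029,0,0.03,0,0,0,0,0.021,0,0.03,0,0,0,0,0.014,0,0.03,0,0,0,0,0.007,0,0.03,0,0,0,0,0,0,0.03,0,0,0,0,0,0,0.03,0,0,0,0,0,0,0.014,0,0,0,0,0,0,0,0,0,0,0,0.029,0,0,0,0,0,0,0.029,0,0.015,0,0,0,0,0.029,0,0.03,0,0,0,0,0.021,0,0.03,0,0,0,0,0.014,0,0.03,0,0,0,0,0.007,0,0.03,0,0,0,0,0,0,0.03,0,0,0,0,0,0,0.03,0,0,0,0,0,0,0.014,0,0,0,0,0,0,0,0]
}}

```text
clock: 11.78
position: [0.4589, 0.0842, 0.1327]
ee_rot: [-0.115, 0.993, 0.0, 0.0]
ft_force: [0.8, 0.0, -0.2]
grip_width: -0.002
grasp_force: 0.0
```

{"method": "play_rows", "body": {
  "plan": [0,0,0,0,0,-0.06,0,0,0,0,-0.013,-0.05,-0.12,0,0,0,0,-0.013,-0.1,-0.12,0,0,0,0,-0.013,-0.1,-0.12,0,0,0,0,-0.013,-0.1,-0.12,0,0,0,0,-0.013,-0.1,-0.12,0]
}}

```text
clock: 12.52
position: [0.4939, -0.009, 0.2512]
ee_rot: [-0.116, 0.993, 0.0, -0.0]
ft_force: [0.0, -0.1, -0.2]
grip_width: -0.0
grasp_force: 0.0
```

Run:
```python
from h import *
import pickle
o=status.get_obs(); print(o['clock'],o['position'].round(4),o['ft_force'].round(1))
m=viewer.camera_model('wrist'); im=viewer.camera('wrist'); pickle.dump(m,open('w3.pkl','wb'))
cv2.imwrite('pics/w3.png',cv2.resize(im[:,:,::-1],(800,600),interpolation=cv2.INTER_CUBIC))
```

```text
12.525 [ 0.4939 -0.009   0.2512] [ 0.  -0.1 -0.2]
```

View pics/w3.png

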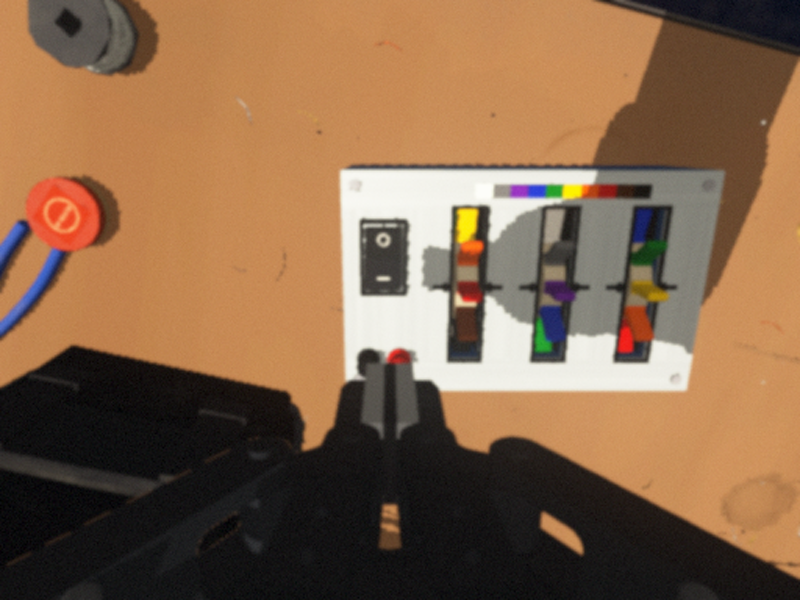

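Yellow (648,290), violet (560,291) and red (470,292) all stand upright at the pointers. The rocker is at (361–408, 219–295), with its bar at (383,279).

Run:
```python
from h import *
import pickle
from scipy.optimize import least_squares
m=pickle.load(open('w3.pkl','rb'))
L=[(.068,.108,687,390),(.068,-.108,345,390),(-.068,-.108,341,170),(-.068,.108,724,170)]
W=lambda p,a,b:[p[0]+a*np.cos(p[2])-b*np.sin(p[2]),p[1]+a*np.sin(p[2])+b*np.cos(p[2]),.08]
f=lambda p:np.concatenate([np.array(proj(m,W(p,l[0],l[1])))/.64-l[2:] for l in L])
s=least_squares(f,[.486,.0726,.232]);print(s.x,s.fun.round(1))
o=status.get_obs();t=s.x[2];c,sn=np.cos(t),np.sin(t)
B=lambda P:np.array([c*P[0]+sn*P[1],-sn*P[0]+c*P[1]])
T=B(np.array(o['position'][:2])-s.x[:2]);print('tcp box',T.round(4))
for u,v in [(361,219),(408,220),(407,294),(362,295),(383,279)]:
    print(B(atz(m,u*.64,v*.64,.088)[:2]-s.x[:2]).round(4))
```

```text
[0.48646284 0.07169587 0.23293894] [-1.2 -0.1  1.  -0.1 -0.7  0.1  0.8  0. ]
tcp box [-0.0114 -0.0803]
[-0.0417 -0.0964]
[-0.0411 -0.07  ]
[ 0.0022 -0.0701]
[ 0.0028 -0.0965]
[-0.0069 -0.0841]
```

{"method": "play_rows", "body": {
  "plan": [0,0,0,-0.003,-0.003,0.05,0,0,0,0,-0.003,-0.003,0.1,0,0,0,0,-0.003,-0.003,0.135,0,0,0,0,-0.003,-0.003,0.14,0,0,0,0,-0.003,-0.003,0.143,0,0,0,0,-0.003,-0.003,0.146,0,0,0,0,-0.003,-0.003,0.149,0,0,0,0,-0.003,-0.003,0.149,0]
}}

```text
clock: 13.58
position: [0.4986, -0.0122, 0.1029]
ee_rot: [-0.115, 0.993, 0.0, 0.001]
ft_force: [1.4, 0.3, 2.8]
grip_width: -0.005
grasp_force: 1.3
```

{"method": "play_rows", "body": {
  "plan": [0,0,0,0,0,0.001,0,0,0,0,0,0,0.002,0,0,0,0,0,0,0.002,0]
}}

```text
clock: 13.95
position: [0.4985, -0.0123, 0.1018]
ee_rot: [-0.115, 0.993, 0.0, 0.001]
ft_force: [-4.0, 0.2, 21.7]
grip_width: -0.0
grasp_force: 10.2
```

Bottomed firmly at tip height 0.088 with 22 N. Lift, back off and check.

{"method": "play_rows", "body": {
  "plan": [0,0,0,0,0,-0.03,0,0,0,0,0,0,-0.09,0,0,0,0,0,0,-0.15,0,0,0,0,0.03,0,-0.15,0,0,0,0,0.03,0,-0.15,0,0,0,0,0.03,0,-0.15,0]
}}

```text
clock: 14.7
position: [0.4684, -0.0191, 0.2498]
ee_rot: [-0.115, 0.993, 0.0, -0.001]
ft_force: [-0.7, 0.2, 0.2]
grip_width: 0.006
grasp_force: 0.0
```

Run:
```python
from h import *
o=status.get_obs(); print(o['clock'],o['position'].round(4),o['ft_force'].round(1))
im=viewer.camera('wrist')
cv2.imwrite('pics/w4.png',cv2.resize(im[90:270,210:450,::-1],(800,600),interpolation=cv2.INTER_CUBIC))
```

```text
14.7 [ 0.4684 -0.0191  0.2498] [-0.7  0.2  0.2]
```

View pics/w4.png

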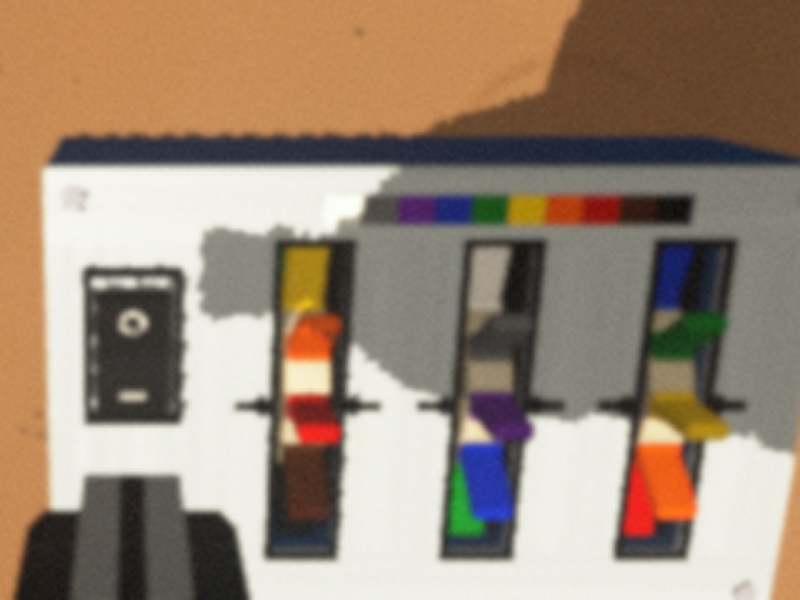

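The near end face of the rocker now stands raised and lit at (132,282), so its far half is flat. The wheels still show yellow, violet and red. Handing in.

```bash
python3 -c "
from workcell import manip
print(manip.hand_in())"
```

```text
the job is handed in; nothing more can be done
None
```

The box reads 4.7 kΩ (left wheel yellow, middle violet, right still red), the rocker was pressed on last, and the job was handed in at 14.7 s; the hand-in returned no verdict.

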